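# Wipe the offcuts off the marking bed

## Robot

A 7-joint arm with a two-finger parallel gripper is mounted at the origin on the work surface. World frame = base frame: x ahead of the robot, y to its left, z up, the work surface at z = 0. Lengths are in m, angles in rad, forces in N, time in s.
With the tool pointing down it reaches from about 0.4 to 0.85 m from the base axis. Payload 10.4 kg.
Tool frame: the origin (TCP) lies at the very end of the fingers, on their centre line; the grasp point (between the pads) lies 19 mm behind it; z points along the fingers, y is the line along which they close (so a half turn about z gives the same grasp; the last joint's range is limited). The gripper opens to 85 mm and grips with 20 to 120 N. Pads are 22 mm wide; open, the fingers measure 114 mm over their backs; the gripper's body (76 mm by 85 mm) begins 54 mm behind the grasp point. The pads swing forward as they close: fully open they stand 13 mm farther back than shut.
Start: joints at [1.109, 0.332, -0.065, 1.46, 0.022, 1.35, -0.088], TCP at [0.266, -0.566, 0.231] pointing down, gripper open.
Joint ranges: [-2.6, 2.6], [-0.5, 2.12], [-1.47, 1.34], [0.16, 2.42], [-1.27, 4.41], [0.06, 2.06], [-2.6, 2.6]. Speed limits (rad/s): [2.22, 2.22, 2.79, 2.79, 3.14, 3.14, 3.14].

## Interface

Orientations are given as a unit quaternion [x, y, z, w].
In Python, from workcell import * gives the robot as it stands.
- The arm moves only by the tool step_arm, never from a script. Its argument "commands" is one flat list of numbers, 7 for each row, row after row: the finger opening in mm, from 0 to 85.4, then the shift along the world's x, y, z as a fraction of full scale, then the turn, a rotation vector about the world's x, y, z as a fraction of full scale. A call has exactly 10 rows; each row is the pose to reach, as a shift and turn from the pose commanded when the call began, turning the shorter way round; what a row does not reach only later rows make up. Full scale, the value 1, is 0.6 m for a shift and pi rad for a turn. A row lasts 1/8 s, in which the tool goes at most 62.5 mm and 10.7 degrees, less where a joint would pass 70% of its speed; a pose out of reach is approached as far as the arm can. A call with a number of a shift or a turn outside -1 to 1 is refused whole. A call with a gripper value outside its range is refused whole. The fingers move at their own pace and stop on an object; "squeeze" is the grip in N (left out, the last holds). Time passes only in rows, so rows that repeat a pose let the fingers close, or fill a call up. It gives the time, the measured TCP pose, the force, the opening and the grip force at its end, in the units of the state.
- get_obs(): the state, without advancing time (a new reading comes with each control period).
- camera(name): name is "scene" or "top"; returns the picture (400x640x3 uint8, red, green, blue); there is no depth.
- camera_params(name): a dict with "mtx" (3x3 intrinsics, pixels), "dist" ([k1, k2, p1, p2, k3] as OpenCV has them; the pictures are not rectified), "extrinsics" (4x4, takes a point from world to camera coordinates). Camera axes: x right, y down, z forward; pixel columns grow to the right and rows downward; lengths in m; the calibration is good to about 2 mm. A picture is of the moment at which its call begins. camera_params takes no time and is no camera call.
- hand_in(): hands the job in; it is judged then, once.
The state is a dict: "clock": time; "joint_pos": joint angles; "joint_velocities": joint speeds; "tau": joint torques, N m; "position": TCP position; "ee_rot": TCP orientation; "ft_force": force on the tool from outside, world axes, zero at the start; "torque": the same for the moment, N m; "grip_width": opening from 0.0 (shut) to 1.0 (fully open); "grasp_force": force on a finger pad.
Only numpy, scipy, OpenCV 4.12 (cv2) and the standard library are available. Lean on these libraries where they do the work, as an engineer would, in place of code of your own. Each camera call takes 0.05 s, during which the arm holds its last target. There are 200 camera calls.

## Task

Two small metal offcuts are lying on the grey plate of the laser-marking bed. Take the blue scraper block by its yellow grip and wipe both of them off the plate into the black chip tray at its end, without touching them with the gripper itself. Then stand the scraper upright on the bench, clear of the bed, and let go.

Things in the scene. Friction and masses are not known exactly. Their poses are not given: they have to be found in the camera images.
- bed: Fixed marking bed. Origin on the bench (z=0) under the plate's centre; x along the plate to the tray, z up. Grey flat plate: x -100..100 mm, y -85..85, top 30 mm high, no rim. Black open chip tray beyond it: x 100..190, y -85..85, walls 4 mm, rims level with the plate, inner floor 5 mm high. Aluminium clamp bracket 65 mm high beside the plate: x -80..40, y -85..-121.
- scraper_grip (a point): Middle of the scraper's yellow grip, 52 mm above its underside. Loose, about 0.2 kg, stands upright on the bench, same both ways round. Blue foot with black lip: 30 mm thick (x), 140 mm long (y), 25 mm high. Yellow grip on it: 24 mm thick (x; hold across this), 80 mm long (y), from 25 to 79 mm above the underside. z up.
- chip_a: Copper offcut, loose, a flat rectangular tab 30 x 20 mm, 8 mm thick, 40 g, lying on the plate. Origin: centre of its underside.
- chip_b: Brass offcut, loose, a flat round slug 26 mm in diameter, 8 mm thick, 35 g, lying on the plate. Origin: centre of its underside.
Not all that is in view belongs to the job. Of the things that look like the part that bears scraper_grip, the smallest one is meant.

How it is judged:
By the outcome, as a careful person would: the job done as asked, in the order asked, and still so for the second after the job is handed in, with the robot touching nothing.
It also fails if it takes over 56 s, if anything falls off the work surface, if the arm or the gripper's body presses on something with over 40 N, if the wrist force passes 120 N, or if a joint passes its speed limit or range.

## Working session

There is one attempt and no reset: what is moved stays moved. The work goes in short steps, Python scripts to look and compute and a tool call to move; the robot and the scene stay as the last step left them, time stands still between calls to the robot, and variables do not carry over. Pictures are saved under pics/ and viewed, at most 10 in all, crops included, and the job is handed in when it is done.

Besides the shell and the picture viewer there is one more tool, called after "Emit:" by a JSON object that holds its "method" and its "body", one argument or row to a line. step_arm: Moves the arm, as the interface text tells. Its arguments: {"type":"object","properties":{"commands":{"type":"array","items":{"type":"number"}},"squeeze":{"type":"number"}},"required":["commands"]}

```bash
mkdir -p pics; cat > h.py <<'E'
from workcell import *
import numpy as np, cv2
def ray(n,uv):
    p=camera_params(n);E=np.array(p["extrinsics"]);R,t=E[:3,:3],E[:3,3]
    q=cv2.undistortPoints(np.array(uv,float).reshape(-1,1,2),np.array(p["mtx"]),np.array(p["dist"])).reshape(-1,2)
    d=np.c_[q,np.ones(len(q))]@R
    return -R.T@t,d
def onz(n,uv,z):
    c,d=ray(n,uv); return c+d*((z-c[2])/d[:,2])[:,None]
def proj(n,P):
    p=camera_params(n);E=np.array(p["extrinsics"])
    return cv2.projectPoints(np.array(P,float).reshape(-1,1,3),cv2.Rodrigues(E[:3,:3])[0],E[:3,3],np.array(p["mtx"]),np.array(p["dist"]))[0].reshape(-1,2)
def snap(n,f):
    im=camera(n)[:,:,::-1].copy(); cv2.imwrite(f,im); return im
E
python3 - <<'E'
from h import *
snap("top","pics/top0.png");snap("scene","pics/scene0.png")
for n in("top","scene"):
    c,_=ray(n,[[320,200]]);print(n,c.round(3))
o=get_obs();print(o["position"],o["ee_rot"],o["clock"])
E
```

```text
top [0.206 0.071 1.537]
scene [ 0.88  -0.459  0.753]
[ 0.26536163 -0.56549013  0.23061254] [ 9.76031277e-01  2.17629366e-01 -1.74048300e-04 -6.12524533e-04] 0.1
```

View pics/top0.png

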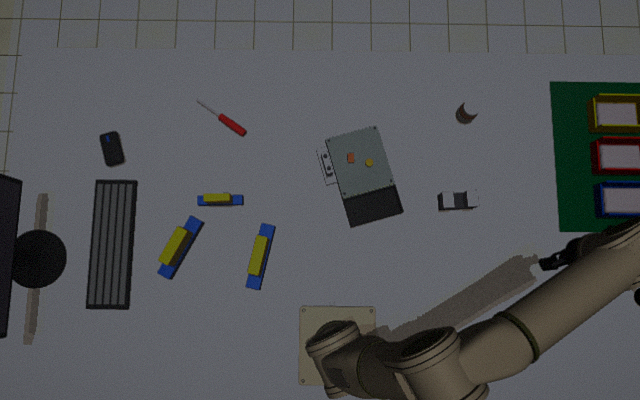

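View pics/scene0.png

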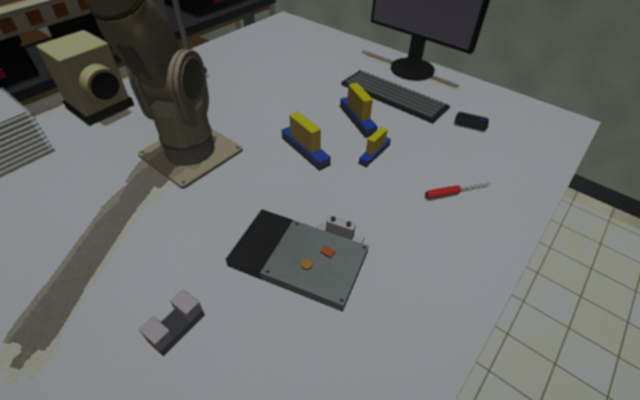

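The top view shows the bed plate at (360,160), with its tray at (373,206) on the robot side, and the chips at (351,158) and (369,162). There are three blue and yellow blocks: (220,199), (181,247) and (261,256). The one at (220,199) is the smallest, about 46 px long, which is close to 140 mm. I'll confirm that in a crop and measure.

```bash
cat >> h.py <<'E'
def blobs(im,lo,hi,amin=15):
    m=cv2.inRange(cv2.cvtColor(im,cv2.COLOR_BGR2HSV),lo,hi)
    n,l,s,c=cv2.connectedComponentsWithStats(m)
    return [(c[i].round(2),s[i,4],(l==i)) for i in range(1,n) if s[i,4]>=amin]
def rect(mask):
    c=max(cv2.findContours(mask.astype(np.uint8),0,1)[0],key=cv2.contourArea)
    return c.reshape(-1,2)
Y=((22,110,60),(35,255,255));B=((105,120,40),(125,255,255));O=((0,90,60),(21,255,255))
E
python3 - <<'E'
from h import *
for n in("top","scene"):
    im=cv2.imread(f"pics/{n}0.png")
    for nm,r in(("Y",Y),("B",B),("O",O)):
        for c,a,m in blobs(im,*r): print(n,nm,c,a,onz(n,[c],{"Y":.079,"B":.025,"O":.038}[nm])[0].round(4))
    hsv=cv2.cvtColor(im,cv2.COLOR_BGR2HSV)
    pts={"top":[(351,158),(369,162),(360,180),(350,140)],"scene":[(327,252),(306,265),(320,275)]}[n]
    for p in pts: print(p,hsv[p[1],p[0]])
t=cv2.imread("pics/top0.png");s=cv2.imread("pics/scene0.png")
a=cv2.resize(t[110:290,150:420],None,fx=2.9,fy=2.9,interpolation=cv2.INTER_CUBIC)
cv2.imwrite("pics/crop1.png",a)
b=cv2.resize(s[70:315,220:420],None,fx=2.4,fy=2.4,interpolation=cv2.INTER_CUBIC);cv2.imwrite("pics/crop2.png",b)
E
```

```text
top Y [621.98  94.36] 64 [ 0.7743 -0.8882  0.079 ]
top Y [594.75 111.84] 55 [ 0.7161 -0.7973  0.079 ]
top Y [619.43 124.57] 70 [ 0.6759 -0.8714  0.079 ]
top Y [368.96 162.23] 47 [ 0.5482 -0.0924  0.079 ]
top Y [216.37 197.11] 201 [0.4365 0.3663 0.079 ]
top Y [172.25 245.19] 450 [0.2916 0.4908 0.079 ]
top Y [256.89 254.83] 453 [0.2654 0.2403 0.079 ]
top B [107.3  138.13] 23 [0.6309 0.7299 0.025 ]
top B [622.36 181.45] 69 [ 0.5071 -0.8994  0.025 ]
top B [610.29 193.  ] 140 [ 0.4697 -0.8578  0.025 ]
top B [237.25 199.46] 101 [0.4383 0.3121 0.025 ]
top B [200.57 200.6 ] 65 [0.4336 0.4258 0.025 ]
top B [624.48 213.65] 69 [ 0.4046 -0.8972  0.025 ]
top B [180.94 246.72] 439 [0.2903 0.4795 0.025 ]
top B [260.88 256.99] 431 [0.2612 0.2342 0.025 ]
top O [231.22 123.99] 129 [0.6771 0.3371 0.038 ]
top O [620.52 137.08] 65 [ 0.648  -0.8978  0.038 ]
top O [598.41 156.14] 44 [ 0.585  -0.8218  0.038 ]
top O [350.44 157.44] 61 [ 0.5725 -0.0391  0.038 ]
top O [622.08 168.6 ] 52 [ 0.5456 -0.8938  0.038 ]
(351, 158) [ 10 169 101]
(369, 162) [ 23 194 101]
(360, 180) [105  25  82]
(350, 140) [79 27 76]
scene Y [359.67 100.06] 575 [0.2914 0.4823 0.079 ]
scene Y [305.2  130.98] 692 [0.2676 0.2351 0.079 ]
scene Y [375.92 139.37] 300 [0.4507 0.3392 0.079 ]
scene B [361.68 119.67] 229 [0.3199 0.4623 0.025 ]
scene B [481.89 119.06] 18 [0.6271 0.735  0.025 ]
scene B [309.28 149.38] 285 [0.2896 0.228  0.025 ]
scene B [372.67 153.07] 152 [0.4466 0.3398 0.025 ]
scene O [10.11  2.49] 70 [-1.6868  0.1243  0.038 ]
scene O [442.94 191.68] 249 [0.6898 0.3137 0.038 ]
scene O [327.26 251.16] 100 [ 0.5744 -0.0405  0.038 ]
scene O [306.21 263.64] 91 [ 0.5598 -0.098   0.038 ]
(327, 252) [  8 166 129]
(306, 265) [ 19 177 128]
(320, 275) [86 19 93]
```

View pics/crop1.png

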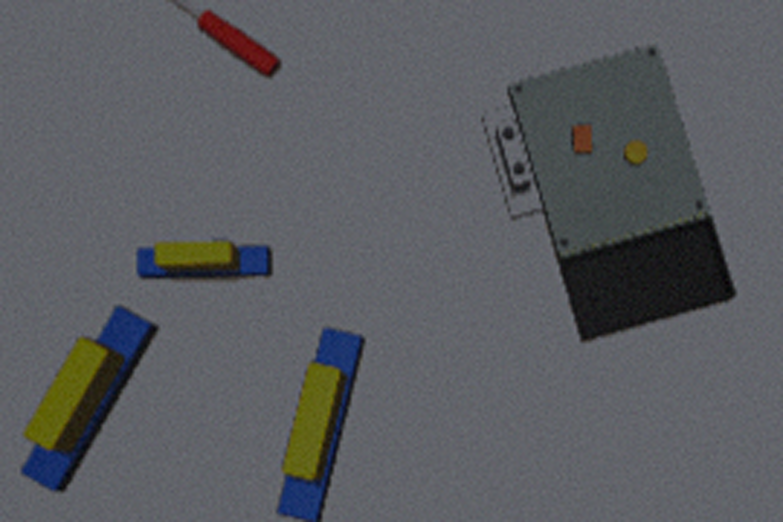

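View pics/crop2.png

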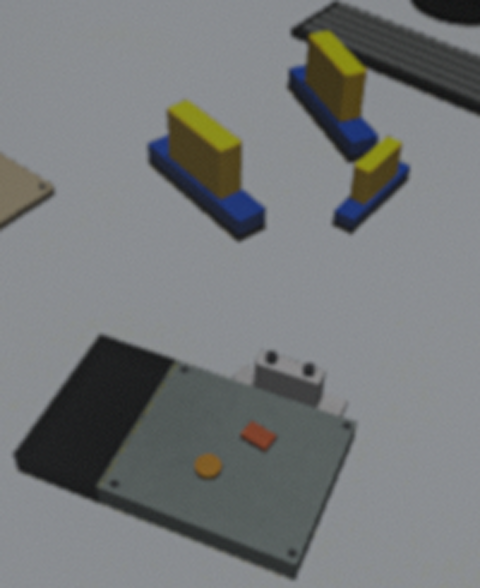

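The crops confirm that the block at top (220,199) / scene (373,148) is the smallest of the three. The bracket is on the world +y side of the bed and the tray points towards the base. Next I'll cast the corners.

```bash
python3 - <<'E'
from h import *
def crop(p,s,o): return np.array(p,float)/s+np.array(o)-.0
T=crop([(509,87),(655,46),(711,217),(560,256),(735,295),(583,340)],2.9,(150,110))
S=crop([(356,424),(297,566),(100,488),(178,360)],2.4,(220,70))
M=np.array([[-100,-85],[-100,85],[100,85],[100,-85],[190,85],[190,-85]])/1e3
def fit(P,Q):
    a=P-P.mean(0);b=Q-Q.mean(0);th=np.arctan2((a[:,0]*b[:,1]-a[:,1]*b[:,0]).sum(),(a*b).sum())
    R=np.array([[np.cos(th),-np.sin(th)],[np.sin(th),np.cos(th)]]);t=Q.mean(0)-R@P.mean(0)
    return th,t,(Q-P@R.T-t)
for n,U,k in(("top",T,6),("scene",S,4),):
    Q=onz(n,U,.03)[:,:2]; th,t,e=fit(M[:k],Q);print(n,np.degrees(th).round(2),t.round(4),(e*1e3).round(1).tolist())
def tri(a,b):
    A=[];v=[]
    for n,u in(("top",a),("scene",b)):
        c,d=ray(n,[u]);d=d[0]/np.linalg.norm(d[0]);P=np.eye(3)-np.outer(d,d);A.append(P);v.append(P@c)
    return np.linalg.solve(sum(A),sum(v))
Om=((0,90,60),(30,255,255))
for n,rs in(("top",[(340,150,380,170)]),("scene",[(290,240,345,275)])):
    im=cv2.imread(f"pics/{n}0.png")
    for x0,y0,x1,y1 in rs:
        for c,a,m in blobs(im[y0:y1,x0:x1],*Om):
            print(n,"chip",c+[x0,y0],a,onz(n,[c+[x0,y0]],.036)[0].round(4))
# grip top corners
for n,box in(("top",(190,185,250,215)),("scene",(350,120,400,170))):
    im=cv2.imread(f"pics/{n}0.png");x0,y0,x1,y1=box;sub=im[y0:y1,x0:x1];hsv=cv2.cvtColor(sub,cv2.COLOR_BGR2HSV)
    for nm,r in(("Y",Y),("B",B)):
        m=cv2.inRange(hsv,*r);c=np.argwhere(m)[:,::-1].astype(np.float32)
        bx=cv2.boxPoints(cv2.minAreaRect(c))+[x0,y0]
        print(n,nm,bx.round(1).tolist(),onz(n,bx,.079 if nm=="Y" else .025)[:,:2].round(4).tolist())
    v=hsv[...,2][cv2.inRange(hsv,*Y)>0];print(np.percentile(v,[5,25,50,75,95]))
E
```

```text
top -163.54 [ 0.5606 -0.0691] [[-2.2, -1.7], [-2.3, 1.5], [-0.5, -0.3], [3.6, -0.7], [1.4, 0.9], [-0.0, 0.3]]
scene -163.76 [ 0.5668 -0.0694] [[-1.8, -2.8], [-1.7, 0.4], [2.9, 1.5], [0.7, 1.0]]
top chip [350.44 157.44] 61 [ 0.573  -0.0393  0.036 ]
top chip [368.88 161.9 ] 50 [ 0.5593 -0.097   0.036 ]
scene chip [327.26 251.16] 100 [ 0.5736 -0.0393  0.036 ]
scene chip [306.21 263.64] 91 [ 0.5589 -0.097   0.036 ]
top Y [[203.0, 194.1], [228.9, 192.7], [229.3, 200.4], [203.4, 201.7]] [[0.4454, 0.4069], [0.4503, 0.3292], [0.427, 0.3271], [0.4222, 0.4047]]
top B [[197.0, 195.0], [242.0, 195.0], [242.0, 204.0], [197.0, 204.0]] [[0.4511, 0.4377], [0.4524, 0.2978], [0.4241, 0.2969], [0.4229, 0.4364]]
[ 73.  97. 100. 102. 105.]
scene Y [[360.5, 144.5], [381.0, 124.0], [391.0, 134.0], [370.5, 154.5]] [[0.4305, 0.2899], [0.4197, 0.414], [0.4703, 0.3905], [0.4777, 0.2713]]
scene B [[357.9, 120.0], [387.9, 118.4], [390.1, 160.8], [360.2, 162.4]] [[0.3116, 0.4525], [0.3828, 0.5266], [0.5062, 0.3439], [0.4427, 0.2799]]
[ 73.    75.    84.   136.25 142.  ]
```

```bash
python3 - <<'E'
from h import *
for n,box,vm,z in(("top",(190,185,250,215),88,.079),("scene",(350,120,400,170),110,.079)):
    im=cv2.imread(f"pics/{n}0.png");x0,y0,x1,y1=box;hsv=cv2.cvtColor(im[y0:y1,x0:x1],cv2.COLOR_BGR2HSV)
    m=cv2.inRange(hsv,(22,110,vm),(35,255,255));c=np.argwhere(m)[:,::-1]+[x0,y0]
    P=onz(n,c,z)[:,:2];q=P-P.mean(0);w,V=np.linalg.eigh(q.T@q/len(q));v=V[:,1]
    print(n,len(c),P.mean(0).round(4),"ang",np.degrees(np.arctan2(v[1],v[0]))%180,"size",(np.sqrt(12*w)*1e3).round(1))
E
```

```text
top 172 [0.4377 0.3676] ang 93.17553138984795 size [20.7 75.6]
scene 120 [0.4388 0.3632] ang 91.86896103326306 size [22.4 79.1]
```

Emit:
{"method": "step_arm", "body": {
  "commands": [85, 0.1, 0.1, 0, 0, 0, 0.05, 85, 0.2, 0.2, 0, 0, 0, 0.1, 85, 0.3, 0.3, 0, 0, 0, 0.15, 85, 0.4, 0.4, 0, 0, 0, 0.2, 85, 0.45, 0.5, 0, 0, 0, 0.25, 85, 0.47, 0.6, 0, 0, 0, 0.3, 85, 0.47, 0.7, 0, 0, 0, 0.33, 85, 0.47, 0.8, 0, 0, 0, 0.36, 85, 0.47, 0.9, 0, 0, 0, 0.36, 85, 0.47, 1.0, 0, 0, 0, 0.36]
}}

```text
clock: 1.35
position: [0.5438, -0.035, 0.2311]
ee_rot: [0.708, 0.707, -0.0, -0.0]
ft_force: [0.4, -0.2, -0.6]
grip_width: 0.997
grasp_force: 0.0
```

Emit:
{"method": "step_arm", "body": {
  "commands": [85, 0, 0.1, 0, 0, 0, 0.011, 85, -0.03, 0.2, 0, 0, 0, 0.011, 85, -0.06, 0.3, 0, 0, 0, 0.011, 85, -0.09, 0.4, 0, 0, 0, 0.011, 85, -0.12, 0.5, 0, 0, 0, 0.011, 85, -0.15, 0.57, 0, 0, 0, 0.011, 85, -0.18, 0.6, -0.02, 0, 0, 0.011, 85, -0.18, 0.6, -0.06, 0, 0, 0.011, 85, -0.18, 0.6, -0.1, 0, 0, 0.011, 85, -0.18, 0.6, -0.1, 0, 0, 0.011]
}}

```text
clock: 2.6
position: [0.4351, 0.3222, 0.1697]
ee_rot: [0.695, 0.719, -0.002, -0.0]
ft_force: [-0.9, -0.2, 0.2]
grip_width: 1.001
grasp_force: 0.0
```

Emit:
{"method": "step_arm", "body": {
  "commands": [85, 0.003, 0.067, 0, 0, 0, 0, 85, 0.004, 0.068, -0.05, 0, 0, 0, 85, 0.004, 0.068, -0.1, 0, 0, 0, 85, 0.004, 0.068, -0.14, 0, 0, 0, 85, 0.004, 0.068, -0.18, 0, 0, 0, 85, 0.004, 0.068, -0.2, 0, 0, 0, 85, 0.004, 0.068, -0.215, 0, 0, 0, 85, 0.004, 0.068, -0.222, 0, 0, 0, 85, 0.004, 0.068, -0.225, 0, 0, 0, 85, 0.004, 0.068, -0.225, 0, 0, 0]
}}

```text
clock: 3.85
position: [0.4386, 0.364, 0.0367]
ee_rot: [0.695, 0.719, 0.0, 0.0]
ft_force: [-0.6, -0.4, -0.4]
grip_width: 0.997
grasp_force: 0.0
```

Emit:
{"method": "step_arm", "body": {
  "commands": [85, 0, 0, -0.005, 0, 0, 0, 60, 0, 0, -0.005, 0, 0, 0, 40, 0, 0, -0.005, 0, 0, 0, 20, 0, 0, -0.005, 0, 0, 0, 15, 0, 0, -0.005, 0, 0, 0, 15, 0, 0, -0.005, 0, 0, 0, 15, 0, 0, -0.005, 0, 0, 0, 15, 0, 0, -0.005, 0, 0, 0, 15, 0, 0, -0.005, 0, 0, 0, 15, 0, 0, -0.005, 0, 0, 0],
  "squeeze": 70
}}

```text
clock: 5.1
position: [0.4385, 0.364, 0.0334]
ee_rot: [0.695, 0.719, 0.0, 0.0]
ft_force: [-0.4, -1.9, 3.6]
grip_width: 0.268
grasp_force: 68.7
```

Emit:
{"method": "step_arm", "body": {
  "commands": [15, 0, 0, 0.05, 0, 0, 0, 15, 0, 0, 0.12, 0, 0, 0, 15, 0.02, -0.05, 0.2, 0, 0, 0.02, 15, 0.07, -0.14, 0.233, 0, 0, 0.04, 15, 0.11, -0.23, 0.233, 0, 0, 0.06, 15, 0.16, -0.32, 0.233, 0, 0, 0.08, 15, 0.2, -0.41, 0.233, 0, 0, 0.08, 15, 0.24, -0.5, 0.233, 0, 0, 0.08, 15, 0.28, -0.59, 0.233, 0, 0, 0.08, 15, 0.31, -0.65, 0.233, 0, 0, 0.08]
}}

```text
clock: 6.35
position: [0.6248, -0.0298, 0.1723]
ee_rot: [0.601, 0.799, -0.001, -0.0]
ft_force: [-0.3, 0.9, -1.1]
grip_width: 0.275
grasp_force: 68.8
```

Emit:
{"method": "step_arm", "body": {
  "commands": [15, 0.01, -0.02, 0, 0, 0, 0.001, 15, 0.02, -0.043, 0, 0, 0, 0.001, 15, 0.02, -0.043, -0.03, 0, 0, 0.001, 15, 0.02, -0.043, -0.06, 0, 0, 0.001, 15, 0.02, -0.043, -0.09, 0, 0, 0.001, 15, 0.02, -0.043, -0.11, 0, 0, 0.001, 15, 0.02, -0.043, -0.13, 0, 0, 0.001, 15, 0.02, -0.043, -0.14, 0, 0, 0.001, 15, 0.02, -0.043, -0.14, 0, 0, 0.001, 15, 0.02, -0.043, -0.14, 0, 0, 0.001]
}}

```text
clock: 7.6
position: [0.6368, -0.0519, 0.0897]
ee_rot: [0.598, 0.801, 0.0, 0.0]
ft_force: [0.2, 0.5, -1.5]
grip_width: 0.272
grasp_force: 68.9
```

```bash
python3 - <<'E'
from h import *
s=snap("scene","pics/s1.png")
cv2.imwrite("pics/crop3.png",cv2.resize(s[170:320,210:410],None,fx=4,fy=4,interpolation=cv2.INTER_CUBIC))
c=np.array([.5635,-.0692]);x=np.array([-.9596,-.2815]);y=np.array([.2815,-.9596])
p=get_obs()["position"];d=p[:2]-c;print(p,d@x,d@y)
E
```

```text
[ 0.63680027 -0.05195758  0.08975048] -0.07519268286600654 0.004088202762120047
```

View pics/crop3.png

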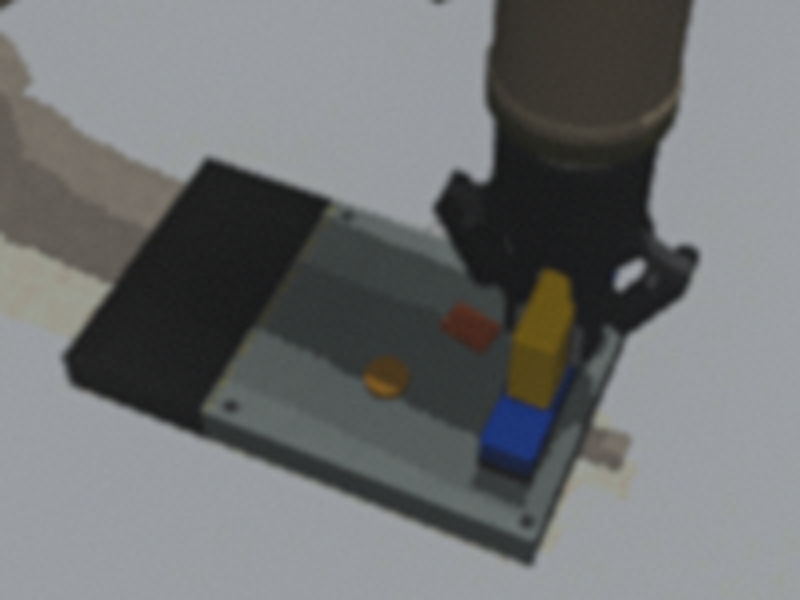

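The scraper is held above the rear of the plate. The copper chip at crop (470,326) and the brass chip at (386,378) are both ahead of it and within its width.

Emit:
{"method": "step_arm", "body": {
  "commands": [15, 0, 0, -0.01, 0, 0, 0, 15, 0, 0, -0.02, 0, 0, 0, 15, 0, 0, -0.028, 0, 0, 0, 15, 0, 0, -0.034, 0, 0, 0, 15, 0, 0, -0.038, 0, 0, 0, 15, 0, 0, -0.04, 0, 0, 0, 15, 0, 0, -0.041, 0, 0, 0, 15, 0, 0, -0.042, 0, 0, 0, 15, 0, 0, -0.042, 0, 0, 0, 15, 0, 0, -0.042, 0, 0, 0]
}}

```text
clock: 8.9
position: [0.6365, -0.052, 0.064]
ee_rot: [0.598, 0.801, 0.0, 0.0]
ft_force: [0.0, 0.3, -1.0]
grip_width: 0.274
grasp_force: 68.9
```

Emit:
{"method": "step_arm", "body": {
  "commands": [15, -0.016, -0.0047, 0, 0, 0, 0, 15, -0.032, -0.0094, 0, 0, 0, 0, 15, -0.048, -0.0141, 0, 0, 0, 0, 15, -0.064, -0.0188, 0, 0, 0, 0, 15, -0.08, -0.0235, 0, 0, 0, 0, 15, -0.096, -0.0282, 0, 0, 0, 0, 15, -0.112, -0.0329, 0, 0, 0, 0, 15, -0.128, -0.0375, 0, 0, 0, 0, 15, -0.144, -0.0422, 0, 0, 0, 0, 15, -0.16, -0.0469, 0, 0, 0, 0]
}}

```text
clock: 10.15
position: [0.5399, -0.0803, 0.064]
ee_rot: [0.598, 0.801, 0.0, 0.0]
ft_force: [1.1, 0.0, -1.5]
grip_width: 0.273
grasp_force: 69.0
```

```bash
python3 - <<'E'
from h import *
s=snap("scene","pics/s2.png")
cv2.imwrite("pics/crop4.png",cv2.resize(s[170:320,210:410],None,fx=4,fy=4,interpolation=cv2.INTER_CUBIC))
E
```

```text
(no output)
```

View pics/crop4.png

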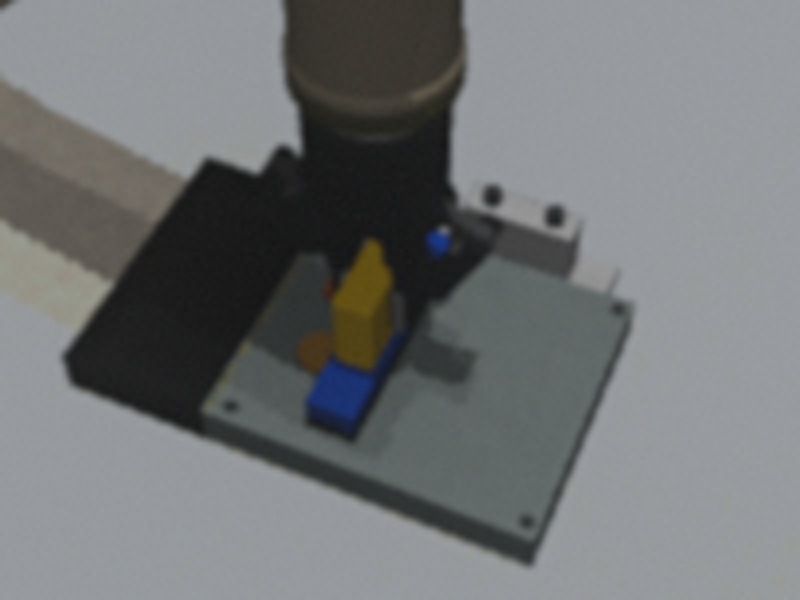

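Both chips, copper at (330,290) and brass at (316,350), are moving ahead of the foot. I'll continue the stroke past the plate edge.

Emit:
{"method": "step_arm", "body": {
  "commands": [15, -0.018, -0.0053, 0, 0, 0, 0, 15, -0.036, -0.0106, 0, 0, 0, 0, 15, -0.054, -0.0158, 0, 0, 0, 0, 15, -0.072, -0.0211, 0, 0, 0, 0, 15, -0.09, -0.0264, 0, 0, 0, 0, 15, -0.108, -0.0317, 0, 0, 0, 0, 15, -0.126, -0.037, 0, 0, 0, 0, 15, -0.144, -0.0422, 0, 0, 0, 0, 15, -0.156, -0.0458, 0, 0, 0, 0, 15, -0.156, -0.0458, 0, 0, 0, 0]
}}

```text
clock: 11.45
position: [0.4494, -0.1078, 0.0668]
ee_rot: [0.599, 0.801, 0.001, 0.003]
ft_force: [2.2, 2.4, 22.6]
grip_width: 0.271
grasp_force: 72.3
```

The upward force is 23 N, so a chip is probably caught under the foot in the tray. I'll lift straight up and look.

Emit:
{"method": "step_arm", "body": {
  "commands": [15, 0, 0, 0.01, 0, 0, 0, 15, 0, 0, 0.03, 0, 0, 0, 15, 0, 0, 0.05, 0, 0, 0, 15, 0, 0, 0.1, 0, 0, 0, 15, 0.0, 0, 0.15, 0, 0, 0, 15, 0.0, 0.06, 0.2, 0, 0, 0, 15, 0.0, 0.15, 0.2, 0, 0, 0, 15, 0.0, 0.24, 0.2, 0, 0, 0, 15, 0, 0.33, 0.2, 0, 0, 0, 15, 0, 0.4, 0.2, 0, 0, 0]
}}

```text
clock: 12.7
position: [0.4464, 0.1346, 0.1846]
ee_rot: [0.598, 0.802, 0.0, 0.0]
ft_force: [0.9, 0.0, -1.2]
grip_width: 0.272
grasp_force: 69.1
```

```bash
python3 - <<'E'
from h import *
s=snap("scene","pics/s3.png");t=snap("top","pics/t3.png")
a=cv2.resize(s[170:320,210:410],None,fx=3,fy=3,interpolation=cv2.INTER_CUBIC)
b=cv2.resize(t[115:240,310:410],(360,450),interpolation=cv2.INTER_CUBIC)[:, :200*2]
r=np.hstack([a,b])[:,:960]
r=np.clip(r.astype(float)*2.2,0,255).astype(np.uint8)
cv2.imwrite("pics/crop5.png",cv2.resize(r,None,fx=.83,fy=.83)); print(r.shape)
E
```

```text
(450, 960, 3)
```

View pics/crop5.png

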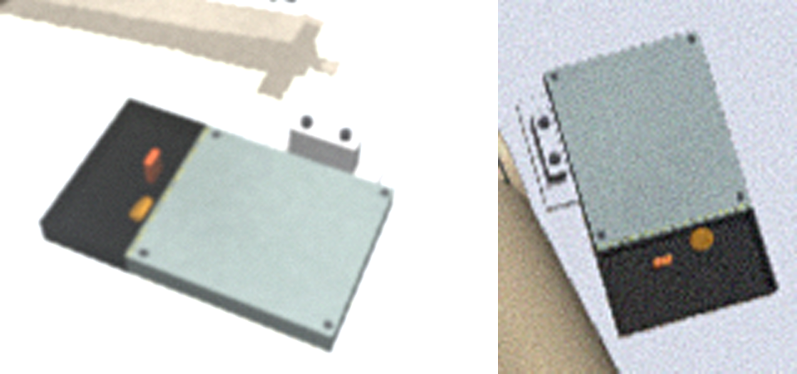

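Both chips are off the plate and in the tray. In the brightened crop the copper tab, at (152,165), stands on end, and the brass slug, at (140,208), is near the plate edge. I'll measure their heights.

```bash
python3 - <<'E'
from h import *
c0=np.array([.5635,-.0692]);x=np.array([-.9596,-.2815]);y=np.array([.2815,-.9596])
C={}
for n,(x0,y0,x1,y1) in(("top",(340,180,410,235)),("scene",(215,195,300,265))):
    im=cv2.imread(f"pics/{n}3.png" if 0 else {"top":"pics/t3.png","scene":"pics/s3.png"}[n])
    for c,a,m in blobs(im[y0:y1,x0:x1],(0,100,35),(30,255,255),6):
        c=c+[x0,y0];h=cv2.cvtColor(im[y0:y1,x0:x1],40)[m][:,0].mean();ys,xs=np.nonzero(m)
        print(n,c,a,h.round(1),"bbox",xs.min()+x0,ys.min()+y0,xs.max()+x0,ys.max()+y0)
        for z in(.009,.013,.02,.035):
            p=onz(n,[c],z)[0,:2]-c0;print("  z",z,"bed",(1e3*np.array([p@x,p@y])).round(1))
E
```

```text
top [377.71 194.48] 52 17.3 bbox 374 191 381 198
  z 0.009 bed [114.9  26.6]
  z 0.013 bed [115.4  25.9]
  z 0.02 bed [116.3  24.7]
  z 0.035 bed [118.1  22.2]
top [364.65 201.96] 23 11.7 bbox 362 200 368 204
  z 0.009 bed [126.5 -19.9]
  z 0.013 bed [127.  -20.5]
  z 0.02 bed [127.8 -21.5]
  z 0.035 bed [129.5 -23.6]
scene [270.6  234.97] 60 7.5 bbox 268 229 274 242
  z 0.009 bed [136.5 -32.6]
  z 0.013 bed [134.8 -29.9]
  z 0.02 bed [131.6 -25.3]
  z 0.035 bed [125.  -15.2]
scene [266.46 253.36] 61 17.4 bbox 262 249 271 258
  z 0.009 bed [119.1  20.8]
  z 0.013 bed [117.4  23.1]
  z 0.02 bed [114.4  27.3]
  z 0.035 bed [108.1  36.2]
```

```bash
python3 - <<'E'
from h import *
from scipy.spatial.transform import Rotation as Ro
s=snap("scene","pics/s4.png");o=get_obs();p=o["position"];R=Ro.from_quat(o["ee_rot"]).as_matrix()
print(p)
X=R[:,1];Yv=R[:,0]  # scraper x along closing
f=lambda a,b,z:p+X*a+Yv*b+np.array([0,0,z-.033])
pts=[f(sx*.015,sy*.07,z) for z in(0,.025) for sx in(-1,1) for sy in(-1,1)]+[f(sx*.012,sy*.04,.079) for sx in(-1,1) for sy in(-1,1)]
u=proj("scene",pts);c=u.mean(0).astype(int);x0,y0=max(c[0]-60,0),max(c[1]-50,0)
a=cv2.resize(s[y0:y0+100,x0:x0+120],None,fx=6,fy=6,interpolation=cv2.INTER_CUBIC)
a=np.clip(a*1.8,0,255).astype(np.uint8)
for q in (u-[x0,y0]+.5)*6: cv2.circle(a,tuple(int(v) for v in q),3,(0,0,255),1)
cv2.imwrite("pics/crop6.png",a)
E
```

```text
[0.44626992 0.13463976 0.18440811]
```

View pics/crop6.png

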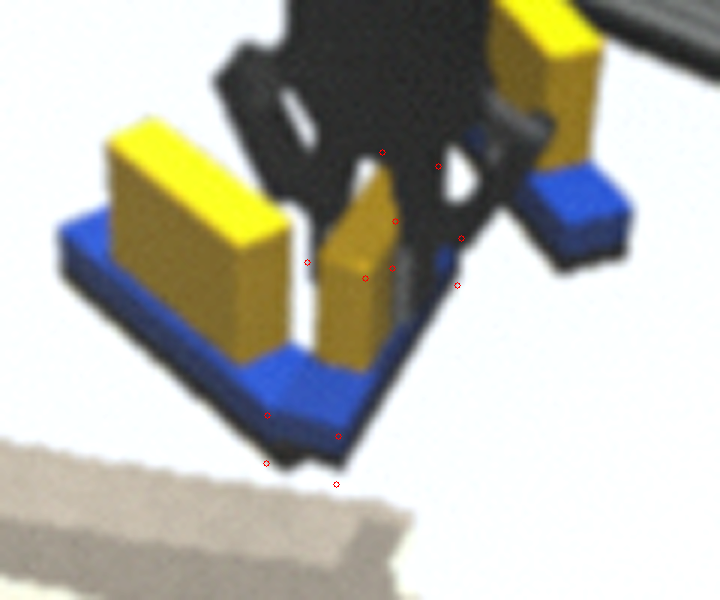

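The overlay shows the scraper still upright in the grip, shifted only a few mm. The chips are settled in the tray, so I'll lower the scraper to just above the free bench area.

Emit:
{"method": "step_arm", "body": {
  "commands": [15, 0, 0.07, 0, 0, 0, 0, 15, 0, 0.14, 0, 0, 0, 0, 15, 0, 0.21, 0, 0, 0, 0, 15, 0, 0.275, 0, 0, 0, 0, 15, 0, 0.275, -0.06, 0, 0, 0, 15, 0, 0.275, -0.12, 0, 0, 0, 15, 0, 0.275, -0.17, 0, 0, 0, 15, 0, 0.275, -0.2, 0, 0, 0, 15, 0, 0.275, -0.22, 0, 0, 0, 15, 0, 0.275, -0.22, 0, 0, 0]
}}

```text
clock: 14.1
position: [0.4469, 0.2971, 0.0518]
ee_rot: [0.598, 0.801, -0.0, -0.0]
ft_force: [-0.0, 0.3, -0.3]
grip_width: 0.271
grasp_force: 69.2
```

```bash
python3 - <<'E'
from h import *
s=snap("scene","pics/s5.png");p=get_obs()["position"];print(p)
c=proj("scene",[p])[0].astype(int);x0,y0=c-[60,50]
a=cv2.resize(s[y0:y0+100,x0:x0+120],None,fx=6,fy=6,interpolation=cv2.INTER_CUBIC)
cv2.imwrite("pics/crop7.png",np.clip(a*1.8,0,255).astype(np.uint8))
E
```

```text
[0.44717903 0.29752083 0.0524639 ]
```

View pics/crop7.png

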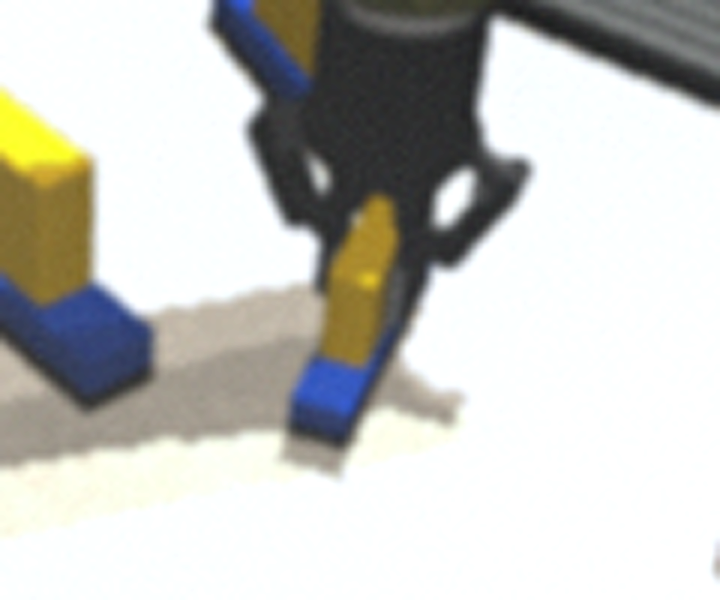

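The scraper is upright about 15–20 mm above the bench, with nothing near it. I'll lower it gently.

Emit:
{"method": "step_arm", "body": {
  "commands": [15, 0, 0, -0.005, 0, 0, 0, 15, 0, 0, -0.01, 0, 0, 0, 15, 0, 0, -0.014, 0, 0, 0, 15, 0, 0, -0.018, 0, 0, 0, 15, 0, 0, -0.021, 0, 0, 0, 15, 0, 0, -0.023, 0, 0, 0, 15, 0, 0, -0.025, 0, 0, 0, 15, 0, 0, -0.026, 0, 0, 0, 15, 0, 0, -0.027, 0, 0, 0, 15, 0, 0, -0.027, 0, 0, 0]
}}

```text
clock: 15.4
position: [0.4468, 0.2974, 0.0357]
ee_rot: [0.598, 0.801, 0.0, 0.0]
ft_force: [0.4, 0.6, -2.3]
grip_width: 0.276
grasp_force: 69.2
```

Emit:
{"method": "step_arm", "body": {
  "commands": [15, 0, 0, -0.001, 0, 0, 0, 15, 0, 0, -0.002, 0, 0, 0, 15, 0, 0, -0.003, 0, 0, 0, 15, 0, 0, -0.004, 0, 0, 0, 15, 0, 0, -0.005, 0, 0, 0, 15, 0, 0, -0.005, 0, 0, 0, 15, 0, 0, -0.005, 0, 0, 0, 15, 0, 0, -0.005, 0, 0, 0, 15, 0, 0, -0.005, 0, 0, 0, 15, 0, 0, -0.005, 0, 0, 0]
}}

```text
clock: 16.65
position: [0.4468, 0.2977, 0.0335]
ee_rot: [0.598, 0.801, 0.0, 0.0]
ft_force: [-3.2, -1.9, 8.3]
grip_width: 0.271
grasp_force: 70.4
```

Contact at TCP z = 33.5 mm, so the grip height is unchanged. I'll release and withdraw.

Emit:
{"method": "step_arm", "body": {
  "commands": [15, 0, 0, 0.001, 0, 0, 0, 30, 0, 0, 0.001, 0, 0, 0, 50, 0, 0, 0.001, 0, 0, 0, 70, 0, 0, 0.001, 0, 0, 0, 85, 0, 0, 0.001, 0, 0, 0, 85, 0, 0, 0.001, 0, 0, 0, 85, 0, 0, 0.001, 0, 0, 0, 85, 0, 0, 0.03, 0, 0, 0, 85, 0, 0, 0.07, 0, 0, 0, 85, 0, 0, 0.12, 0, 0, 0],
  "squeeze": 20
}}

```text
clock: 17.9
position: [0.4467, 0.2976, 0.1063]
ee_rot: [0.598, 0.801, 0.0, -0.0]
ft_force: [0.1, -0.2, -0.4]
grip_width: 0.998
grasp_force: 0.0
```

Emit:
{"method": "step_arm", "body": {
  "commands": [85, 0, 0, 0.08, 0, 0, 0, 85, 0, 0, 0.16, 0, 0, 0, 85, 0, 0, 0.24, 0, 0, 0, 85, 0, 0, 0.3, 0, 0, 0, 85, 0.05, 0, 0.3, 0, 0, 0, 85, 0.1, 0, 0.3, 0, 0, 0, 85, 0.15, 0, 0.3, 0, 0, 0, 85, 0.2, 0, 0.3, 0, 0, 0, 85, 0.2, 0, 0.3, 0, 0, 0, 85, 0.2, 0, 0.3, 0, 0, 0]
}}

```text
clock: 19.15
position: [0.566, 0.2981, 0.2856]
ee_rot: [0.598, 0.802, 0.0, -0.0]
ft_force: [-0.4, 0.5, 0.2]
grip_width: 0.996
grasp_force: 0.0
```

```bash
python3 - <<'E'
from h import *
s=snap("scene","pics/s6.png")
a=cv2.resize(s[90:310,210:430],(600,600),interpolation=cv2.INTER_CUBIC)
cv2.imwrite("pics/crop8.png",np.clip(a*1.8,0,255).astype(np.uint8)); print(get_obs()["clock"])
E
```

```text
19.2
```

View pics/crop8.png

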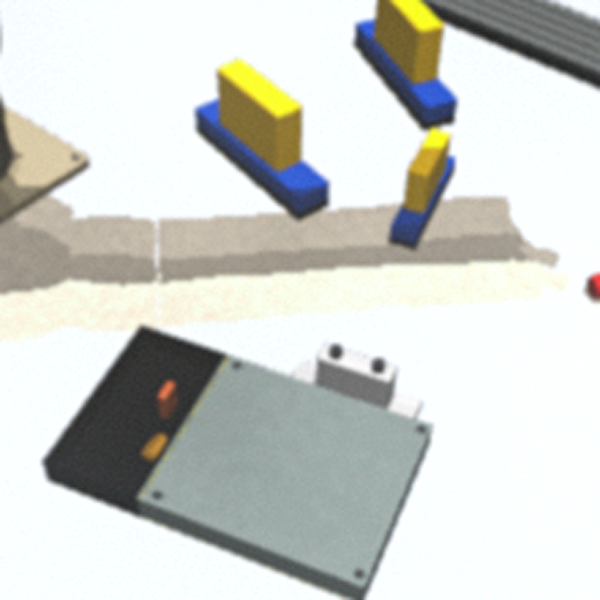

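The scraper stands upright at crop (425,190), clear of the bed. The plate is empty, and both chips, at (167,398) and (155,446), are in the tray. I'm handing in.

```bash
python3 -c "
from workcell import *
print(hand_in())"
```

```text
the job is handed in; nothing more can be done
None
```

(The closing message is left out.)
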